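# Slide a lidded pot under the bench press and press its lid home

## Robot

A 6-joint arm with a two-finger parallel gripper is mounted at the origin on a cart in front of the work surface, level with it; the furniture and walls round the work are solid. World frame = base frame: x ahead of the robot, y to its left, z up, the work surface at z = 0. Lengths are in m, angles in rad, forces in N, time in s.
With the tool pointing down it reaches from about 0.4 to 0.825 m from the base axis. Payload 7 kg.
Tool frame: the origin (TCP) lies at the very end of the fingers, on their centre line; the grasp point (between the pads) lies 19 mm behind it; z points along the fingers, y is the line along which they close (so a half turn about z gives the same grasp; the last joint's range is limited). The gripper opens to 88 mm and grips with 3 to 60 N. Pads are 19 mm wide; open, the fingers measure 130 mm over their backs; the gripper's body (78 mm by 193 mm) begins 47 mm behind the grasp point.
Start: joints at [-0.823, 0.359, 0.012, 0, -1.224, -0.288], TCP at [0.3, -0.605, 0.227] pointing down, gripper open.
Joint ranges: [-3.07, 3.07], [-1.43, 2.12], [-1.02, 1.25], [-3.03, 1.67], [-3.05, -0], [-3.03, 3.03]. Speed limits (rad/s): [2.39, 2.39, 3.01, 3.14, 3.14, 3.14].

## Interface

Orientations are given as a rotation vector (axis times angle).
In Python, from plant import telemetry, imaging, ctrl gives the robot as it stands.
- The arm moves only by the shell command python3 -m creep 'ROWS' [FORCE]. ROWS is JSON, a list of rows, each a list of 5 numbers: the opening, from 0 (shut) to 1 (fully open), then the shift along the tool's x, y, z in m, then the turn about the tool's z in rad. A call has 1 to 20 rows; each row is the pose to reach, as a shift and turn from the pose commanded when the call began, along the tool's axes at that moment; what a row does not reach only later rows make up. A row lasts 1/8 s, in which the tool goes at most 62.5 mm and 10.7 degrees, less where a joint would pass 70% of its speed; a pose out of reach is approached as far as the arm can. A call with a gripper value outside its range is refused whole. The fingers move at their own pace and stop on an object; FORCE is the grip in N (left out, the last holds). Time passes only in rows, so rows that repeat a pose let the fingers close. It gives the time, the measured TCP pose, the force, the opening and the grip force at its end, in the units of the state.
- telemetry.sense(): the state, without advancing time (a new reading comes with each control period).
- imaging.snapshot(name): name is "scene" or "top" or "wrist"; returns the picture (400x640x3 uint8, red, green, blue); there is no depth.
- imaging.get_calibration(name): a dict with "K" (3x3 intrinsics, pixels), "dist_coeffs" ([k1, k2, p1, p2, k3] as OpenCV has them; the pictures are not rectified), "R" (3x3) and "t" (3): a world point X has camera coordinates R X + t. Camera axes: x right, y down, z forward; pixel columns grow to the right and rows downward; lengths in m; the calibration is good to about 2 mm. A picture is of the moment at which its call begins: read the wrist's pose just before it. get_calibration takes no time and is no camera call; for the wrist camera it gives the pose at the moment of the call.
- ctrl.job_done(): hands the job in; it is judged then, once.
The state is a dict: "time": time; "q": joint angles; "qd": joint speeds; "tau": joint torques, N m; "ee_pos": TCP position; "tcp_rot": TCP orientation; "contact_force": force on the tool from outside, world axes, zero at the start; "wrist_torque": the same for the moment, N m; "finger_gap": finger opening in m; "finger_force": force on a finger pad.
Only numpy, scipy, OpenCV 4.12 (cv2) and the standard library are available. Lean on these libraries where they do the work, as an engineer would, in place of code of your own. Each camera call takes 0.05 s, during which the arm holds its last target. There are 200 camera calls.

## Task

Close the stoneware pot whose wooden lid still stands proud: set the pot upright in the round nest of the press's sliding carrier, then push the carrier along its rail to the next station, so that it clicks into place under the press head and does not run past it. Then pull the press lever right down until the lid is fully home, and let the lever back up. Leave the pot in the carrier at that station, and leave the other things on the worktop undisturbed.

Things in the scene. Friction and masses are not known exactly. Their poses are not given: they have to be found in the camera images.
- lid_press: Bench lid press: low aluminium rail bed 450 mm long (own y), 135 mm deep, with a grey column and overhanging head at its middle. Origin: centre of the underside, below the ram; own x points from the open front to the column, own y along the rail to the loading end (robot's left), z up. Stations of the carrier: loading y +150 mm, press 0, take-off -150 mm. End blocks (y +-218) are 38 mm high.
- press_centre (a point): Where the nest's floor comes to be in the press station, 41 mm over the worktop. The head above fills own x -68..60, y -76..76 mm, z 139..240 over the worktop (ram rod up to 277); the 60 mm round ram plate hangs at z 127. Column: x 60..122, y -50..50. An upright gripper cannot follow the carrier in here: lean the tool 30 to 45 degrees, wrist back towards the loading end.
- carrier (a joint): Carrier travel along the rail, m: 0 loading station (start), 0.150 press, 0.300 take-off; grows towards the press's own -y. At each station a sprung plunger drops between two ribs on the strip in front of the rail, 8 mm before and after it; passing a rib takes 6 to 11 N, and within about 6 mm of a station the spring draws the carrier in and holds it. Between stations: about 2 N of friction.
- nest (a point): Centre of the floor of the round nest in the carrier (a 110 x 110 x 16 mm dark grey plate); moves with it, axes parallel to the press's. The nest is 67 mm wide, with a 3 mm chamfer, and 9 mm deep: the plate's top is 9 mm above this point, the worktop 41 mm below it. Wall cabinets hang 0.46 m over the worktop beyond x = 0.60 m for y below 0.38 m: keep the arm's wrist clear of them.
- push_face (a point): Middle of the outer face (looking to the press's own +y, away from the head) of the upright steel push plate at the loading end of the carrier; moves with it. The plate is 70 mm wide (along the press's x), 5 mm thick; it stands up to 20 mm above this point, and this point is 64 mm above the worktop.
- lever_grip (a point): Middle of the black round handle bar of the lever, 22 mm thick and 92 mm long, parallel to the press's own y, sticking out to the lever's right side; moves with the lever. The steel lever arm runs 50 mm from this point towards the press's +y.
- lever_hinge (a point): Point on the lever's hinge axis (parallel to the press's y) in line with the handle bar's middle; fixed, 195 mm above the worktop, 120 mm from lever_grip. The bar swings on an arc about it, from 28 degrees above level to 25 degrees below level, on the robot's side of the hinge.
- lever (a joint): Lever angle, rad: 0 raised (start), 0.92 at its lower stop; grows as the handle goes down. Geared to the ram (23 mm down per rad): it meets the proud lid of a pot in the nest at about 0.5, the lid is home at about 0.8 to 0.85. A spring lifts the lever when let go. Pulling takes 5 to 9 N at the handle, up to about 16 N while the lid goes down.
- pot: Round white stoneware pot to be closed: 66 mm across the belly (20 to 48 mm up), 62 mm across the foot, rim 56 mm up, 0.3 kg; origin at the centre of its underside, z up. Its wooden lid, 64 mm across, 12 mm thick, stands 6 mm proud of the rim on a black seal (top 74 mm up); it takes 40 N to press, too stiff for fingers. Stands at the robot's left.
- lid (a joint): How far the pot's lid has gone down, m: 0 standing proud (start), 0.006 fully home; it stays where it is pressed.
- finished_pot: A like pot, its lid already flush: 66 mm across, 68 mm high, at the robot's right; origin at the centre of its underside. Bystander.
- tub: Printed plastic food tub, 72 mm across, 71 mm high, behind the pot. Bystander.
- teaspoon: Steel teaspoon lying on the worktop, 130 mm long. Bystander.
Not all that is in view belongs to the job. Leave any pink, purple or red look-alike of the pot alone.

How it is judged:
On the way, in this order (a step that is already met when the one before it is completed fails the run):
1. the pot stands upright in the carrier's nest, let go, at the loading station, lid still proud (distance between pot and nest below 0.005 m and angle between pot's own z axis and vertical below 0.08 rad and contact force between the fingers and pot below 0.1 N and value of joint carrier below 0.02 m), for 0.2 s.
2. the carrier with the pot rests in the press station (within 3 mm) (value of joint carrier between 0.147 and 0.153 m and distance between pot and nest below 0.005 m), for 0.2 s.
3. the lid is pressed home by the lever (value of joint lid above 0.005 m and value of joint lever above 0.5 rad), for 0.1 s.
At the end, for the whole second after the job is handed in: The lid is at least 5 mm of its 6 mm down, the carrier rests within 3 mm of the press station, the pot stands upright in the nest (centre within 5 mm, tilt under 0.08 rad) and at rest, and the lever is back up (under 0.1 rad) (all of step 2 and value of joint lid above 0.005 m and angle between pot's own z axis and vertical below 0.08 rad and value of joint lever below 0.1 rad and linear speed of pot below 0.01 m/s); the robot touches nothing.
It fails at once if the carrier runs past the press station (value of joint carrier above 0.165 m).
It fails at once if the lid is pressed before the carrier is in the press station (value of joint lid above 0.003 m and value of joint carrier below 0.145 m).
It fails at once if the pot is tipped (angle between pot's own z axis and vertical above 0.5 rad).
It fails at once if a bystander is moved more than 2 cm (distance of any of tub, finished_pot, teaspoon from where it was at the start of the episode above 0.02 m).
It also fails if it takes over 70 s, if anything falls off the work surface, if the arm or the gripper's body presses on something with over 40 N, if the wrist force passes 120 N, or if a joint passes its speed limit or range.

## Working session

There is one attempt and no reset: what is moved stays moved. The work goes in short steps, Python scripts to look and compute and a shell command to move; the robot and the scene stay as the last step left them, time stands still between calls to the robot, and variables do not carry over. Pictures are saved under pics/ and viewed, at most 13 in all, crops included, and the job is handed in when it is done.

```bash
mkdir -p pics; ls; python3 - <<'E'
from plant import telemetry, imaging, ctrl
import cv2, numpy as np
s=telemetry.sense(); print(s)
for n in ("scene","top"):
    im=imaging.snapshot(n); cv2.imwrite(f"pics/{n}0.png",im[:,:,::-1])
    c=imaging.get_calibration(n); print(n,{k:np.round(v,4).tolist() for k,v in c.items()})
E
```

```text
pics
{'time': 0.0, 'q': array([-8.22932258e-01,  3.59405220e-01,  1.10347644e-02, -3.78619811e-04,
       -1.22408964e+00, -2.88065262e-01]), 'qd': array([ 5.20773687e-05,  9.72191312e-04,  6.60998943e-04, -8.68398411e-04,
       -3.85062616e-04,  1.89105679e-03]), 'tau': array([-2.41793219e-03, -5.82719028e+01,  2.93055797e+01,  6.99740231e+00,
        6.90367728e-03, -1.02625756e-04]), 'ee_pos': array([ 0.29927993, -0.60446389,  0.22559521]), 'tcp_rot': array([ 7.15590128e-01, -3.05847944e+00, -2.54707530e-03]), 'contact_force': array([0.66365932, 0.92026466, 0.36987076]), 'wrist_torque': array([ 0.00732792,  0.02282759, -0.02194865]), 'finger_force': 0.0, 'finger_gap': 0.08774417497721197}
scene {'K': [[372.8196, 0.0, 320.97], [0.0, 372.8196, 204.2452], [0.0, 0.0, 1.0]], 'dist_coeffs': [0.0028, 0.0, 0.0, 0.0, 0.0], 'R': [[-0.8995, -0.4364, -0.0217], [-0.2067, 0.4687, -0.8588], [0.385, -0.768, -0.5118]], 't': [0.4808, 0.2604, 1.1382]}
top {'K': [[377.3336, 0.0, 312.5657], [0.0, 377.3336, 193.4904], [0.0, 0.0, 1.0]], 'dist_coeffs': [-0.0808, 0.0, 0.0, 0.0, 0.0], 'R': [[-0.0213, -0.9998, -0.0032], [-0.9876, 0.0215, -0.1556], [0.1556, -0.0001, -0.9878]], 't': [-0.0114, 0.562, 1.6087]}
```

View pics/scene0.png

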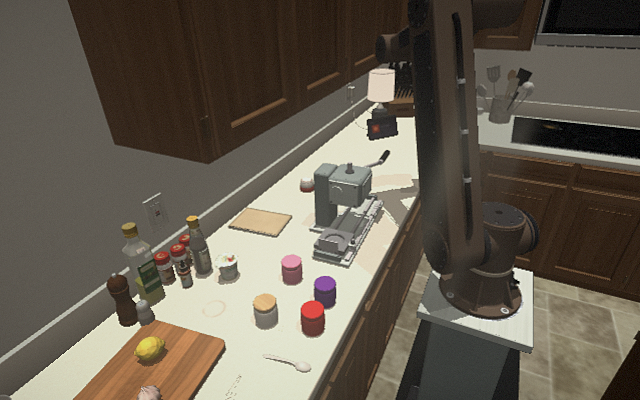

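View pics/top0.png

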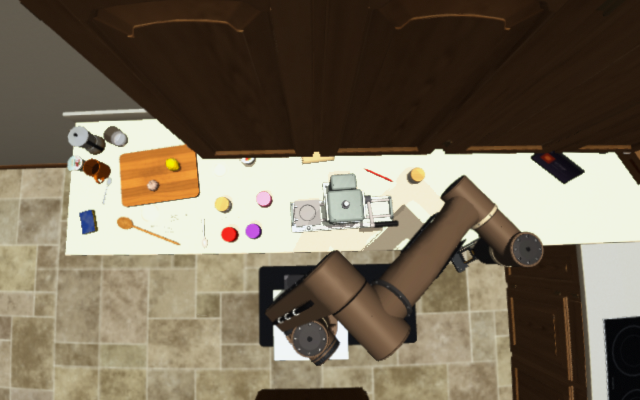

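The pot candidates in the scene view are a white pot with a wooden lid (265,310), red (313,318), purple (325,291), pink (291,268), and the finished pot with its lid flush, behind the press (307,185). By the description I choose the white one at (265,310), which is (222,204) in the top view. I'll check it in a close crop next to the press.

```bash
cat > h.py <<'E'
import numpy as np, cv2
from scipy.spatial.transform import Rotation as Rot
from plant import telemetry, imaging
def ray(c,uv):
    p=cv2.undistortPoints(np.array([[uv]],float),np.array(c["K"]),np.array(c["dist_coeffs"]))[0,0]
    R=np.array(c["R"]); t=np.array(c["t"])
    return -R.T@t, R.T@np.array([p[0],p[1],1.])
def atz(c,uv,z):
    o,d=ray(c,uv); return o+d*(z-o[2])/d[2]
def proj(c,X):
    X=np.atleast_2d(np.array(X,float))
    return cv2.projectPoints(X,cv2.Rodrigues(np.array(c["R"]))[0],np.array(c["t"],float),np.array(c["K"]),np.array(c["dist_coeffs"]))[0][:,0]
def shift(target,s=None):
    "shift in tool axes from measured pose to target"
    s=s or telemetry.sense()
    return Rot.from_rotvec(s["tcp_rot"]).inv().apply(np.array(target)-s["ee_pos"])
def axes(s=None):
    s=s or telemetry.sense(); return Rot.from_rotvec(s["tcp_rot"]).as_matrix()
E
python3 - <<'E'
from h import *
s=cv2.imread("pics/scene0.png")
a=cv2.resize(s[250:350,220:353],(532,400),interpolation=cv2.INTER_CUBIC)
t=cv2.imread("pics/top0.png")
b=cv2.resize(s[145:270,300:400],(266*800//665,400),interpolation=cv2.INTER_CUBIC)[:, :266]
b=cv2.resize(s[145:270,300:400],(266,332),interpolation=cv2.INTER_CUBIC); b=cv2.copyMakeBorder(b,0,68,0,0,cv2.BORDER_CONSTANT)
cv2.imwrite("pics/crop.png",np.hstack([a,b]))
cs,ct=[imaging.get_calibration(n) for n in("scene","top")]
print("pot lid",atz(cs,(265,301),.074),atz(ct,(222,204),.074))
print("press centre head top", atz(ct,(346,205),.24)); print("nest",atz(ct,(307,212),.05),atz(cs,(334,239),.05))
print("tub",atz(ct,(248,160),.07),atz(cs,(228,258),.07),"fin",atz(ct,(417,175),.068))
print("red",atz(ct,(229,234),.07),"pink",atz(ct,(264,198),.07),"purple",atz(ct,(253,231),.07),"spoon",atz(ct,(204,232),0))
print("lever",atz(ct,(388,224),.25),atz(cs,(385,156),.25)); print(axes())
c=imaging.get_calibration("wrist");print(c)
E
```

```text
pot lid [0.52161286 0.37207038 0.074     ] [0.51955836 0.36718968 0.074     ]
press centre head top [ 0.48321945 -0.15079413  0.24      ]
nest [0.48002097 0.00231525 0.05      ] [0.48049762 0.00520944 0.05      ]
tub [0.7123503  0.25651195 0.07      ] [0.73456464 0.26095186 0.07      ] fin [ 0.62970473 -0.48188111  0.068     ]
red [0.39049649 0.3362861  0.07      ] pink [0.5423727  0.18615511 0.07      ] purple [0.40137588 0.23347375 0.07      ] spoon [0.4050628  0.46474237 0.        ]
lever [ 0.40585897 -0.3068752   0.25      ] [ 0.40850692 -0.30407087  0.25      ]
[[-8.96171919e-01 -4.43706306e-01 -7.78344004e-04]
 [-4.43706968e-01  8.96171027e-01  1.27121530e-03]
 [ 1.33483102e-04  1.48458411e-03 -9.99998889e-01]]
{'K': array([[350.67850419,   0.        , 318.83905012],
       [  0.        , 350.67850419, 201.34063052],
       [  0.        ,   0.        ,   1.        ]]), 'dist_coeffs': array([0.02685406, 0.        , 0.        , 0.        , 0.        ]), 'R': array([[-0.4441356 ,  0.89595674,  0.00225461],
       [ 0.85968096,  0.42544178,  0.28275066],
       [ 0.25237315,  0.12751788, -0.9591908 ]]), 't': array([ 0.6746589 , -0.03494916,  0.39083806])}
```

View pics/crop.png

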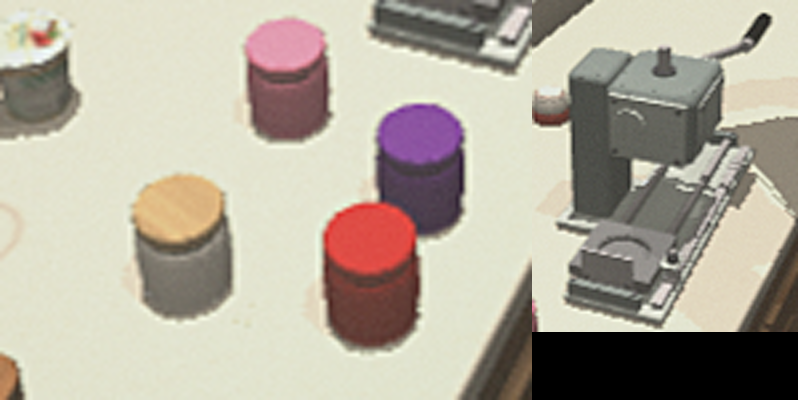

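The crop confirms it: a wooden lid on a black seal over the white pot, while the others are coloured. The press carrier and nest sit at the loading end. I'm moving up and over the press to look at the pot.

```bash
python3 -m creep '[[1,0,0,-0.06,0],[1,0,0,-0.125,0],[1,-0.63,0.775,-0.125,0],[1,-0.63,0.775,-0.125,0],[1,-0.63,0.775,-0.125,0],[1,-0.63,0.775,-0.125,0],[1,-0.63,0.775,-0.125,0],[1,-0.63,0.775,-0.125,0.15],[1,-0.63,0.775,-0.125,0.3],[1,-0.63,0.775,-0.125,0.45],[1,-0.63,0.775,-0.125,0.6],[1,-0.63,0.775,-0.125,0.75],[1,-0.63,0.775,-0.125,0.9],[1,-0.63,0.775,-0.125,0.98],[1,-0.63,0.775,-0.125,0.98],[1,-0.63,0.775,-0.125,0.98],[1,-0.63,0.775,-0.125,0.98],[1,-0.63,0.775,-0.1,0.98],[1,-0.63,0.775,-0.025,0.98],[1,-0.63,0.775,-0.025,0.98]]' 20; python3 - <<'E'
from h import *
s=telemetry.sense();print(s["time"],s["ee_pos"],np.round(s["q"],2));print(axes(s).round(3))
c=imaging.get_calibration("wrist");im=imaging.snapshot("wrist");cv2.imwrite("pics/w1.png",im[:,:,::-1])
np.save("c1.npy",c,allow_pickle=True);print(proj(c,[.52,.37,.074]))
E
```

```text
time: 2.6
ee_pos: [0.519, 0.3701, 0.2474]
tcp_rot: [-0.806, -3.034, 0.006]
contact_force: [0.1, -0.1, 0.4]
finger_gap: 0.0873
finger_force: 0.0
2.6 [0.51903776 0.37013386 0.24744549] [ 0.92  0.29 -0.04 -0.   -1.25 -3.01]
[[-0.868  0.496 -0.004]
 [ 0.496  0.868 -0.003]
 [ 0.002 -0.004 -1.   ]]
[[320.44175699 181.28511243]]
```

View pics/w1.png

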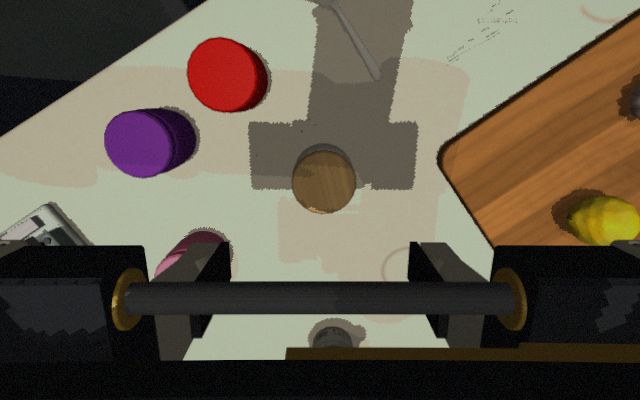

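The wrist view shows the pot's wooden lid at (324,181), with red at (228,74), purple at (148,142), pink at (200,250) and the spoon at (355,40). Joint 6 is near its limit, so I'll unwind the tool to yaw 90° for the nest.

```bash
python3 -c "
from h import *
c=np.load('c1.npy',allow_pickle=True).item();print(atz(c,(324,181),.074),atz(c,(292,181),.074),atz(c,(356,181),.074))"
python3 -m creep '[[1,0,0,0,-0.18],[1,0,0,0,-0.36],[1,0,0,0,-0.54],[1,0,0,0,-0.72],[1,0,0,0,-0.9],[1,0,0,0,-1.08],[1,0,0,0,-1.26],[1,0,0,0,-1.44],[1,0,0,0,-1.62],[1,0,0,0,-1.8],[1,0,0,0,-1.98],[1,0,0,0,-2.16],[1,0,0,0,-2.34],[1,0,0,0,-2.52],[1,0,0,0,-2.62]]' 
python3 -m creep '[[1,0,0,0,-0.18],[1,0,0,0,-0.36],[1,0,0,0,-0.54],[1,0,0,0,-0.72],[1,0,0,0,-0.9],[1,0,0,0,-1.08],[1,0,0,0,-1.26],[1,0,0,0,-1.44],[1,0,0,0,-1.62],[1,0,0,0,-1.8],[1,0,0,0,-1.98],[1,0,0,0,-2.16],[1,0,0,0,-2.34],[1,0,0,0,-2.52],[1,0,0,0,-2.61],[1,0,0,0,-2.61]]'
python3 - <<'E'
from h import *
s=telemetry.sense();print(s["ee_pos"],np.round(s["q"],2));print(axes(s).round(3))
c=imaging.get_calibration("wrist");im=imaging.snapshot("wrist");cv2.imwrite("pics/w2.png",im[:,:,::-1])
hsv=cv2.cvtColor(im,cv2.COLOR_RGB2HSV)
m=cv2.inRange(hsv,(8,70,50),(28,255,255)); n,l,st,ce=cv2.connectedComponentsWithStats(m)
for i in range(1,n):
    if st[i,4]>800: print(st[i],ce[i],atz(c,ce[i],.074))
E
```

```text
[0.52145798 0.37312959 0.074     ] [0.50613838 0.34623395 0.074     ] [0.53677093 0.3999954  0.074     ]
time: 4.53
ee_pos: [0.5201, 0.3689, 0.2519]
tcp_rot: [2.728, -1.558, -0.0]
contact_force: [-0.4, 0.5, 0.2]
finger_gap: 0.0873
finger_force: 0.0
time: 6.52
ee_pos: [0.5202, 0.3689, 0.2519]
tcp_rot: [2.225, 2.218, 0.0]
contact_force: [0.2, -0.5, 0.6]
finger_gap: 0.0877
finger_force: 0.0
[0.52015581 0.36888811 0.25188543] [ 0.92  0.28 -0.04  0.   -1.25  2.22]
[[ 0.003  1.     0.   ]
 [ 1.    -0.003  0.   ]
 [ 0.     0.    -1.   ]]
[ 360    0  246   54 9549] [466.12891402  20.33165777] [0.64684681 0.50727558 0.074     ]
[  0  64  41  40 852] [17.03755869 86.59389671] [0.25133023 0.45342562 0.074     ]
[ 290  143   65   64 3191] [322.08492636 174.38075838] [0.52341169 0.37336482 0.074     ]
[ 285  343  355   20 4423] [478.41419851 352.86298892] [0.69970341 0.16725446 0.074     ]
```

```bash
python3 -m creep '[[1,0.004,0.002,0.05,0],[1,0.004,0.002,0.11,0],[1,0.004,0.002,0.16,0],[1,0.004,0.002,0.2,0],[1,0.004,0.002,0.233,0],[1,0.004,0.002,0.233,0],[0.5,0.004,0.002,0.233,0],[0.5,0.004,0.002,0.233,0],[0.5,0.004,0.002,0.233,0],[0.5,0.004,0.002,0.233,0],[0.5,0.004,0.002,0.233,0],[0.5,0.004,0.002,0.233,0]]' 25
```

```text
time: 8.07
ee_pos: [0.5229, 0.374, 0.0203]
tcp_rot: [2.224, 2.219, 0.004]
contact_force: [-0.3, -0.3, 7.8]
finger_gap: 0.0651
finger_force: 25.0
```

```bash
python3 -m creep '[[0.5,0,0,-0.03,0],[0.5,0,0,-0.09,0],[0.5,0,0,-0.15,0],[0.5,-0.01,0,-0.2,0],[0.5,-0.06,-0.01,-0.25,0],[0.5,-0.11,-0.02,-0.25,0],[0.5,-0.16,-0.03,-0.25,0],[0.5,-0.21,-0.04,-0.25,0],[0.5,-0.26,-0.043,-0.25,0],[0.5,-0.31,-0.043,-0.25,0],[0.5,-0.35,-0.043,-0.25,0],[0.5,-0.38,-0.043,-0.25,0],[0.5,-0.394,-0.043,-0.25,0],[0.5,-0.394,-0.043,-0.25,0],[0.5,-0.394,-0.043,-0.25,0]]' 
python3 - <<'E'
from h import *
s=telemetry.sense();print(s["ee_pos"],np.round(s["q"],2),s["finger_gap"])
c=imaging.get_calibration("wrist");im=imaging.snapshot("wrist");cv2.imwrite("pics/w3.png",im[:,:,::-1])
np.save("c3.npy",c,allow_pickle=True);print(proj(c,[[.48,.0035,.05],[.48,.0035,.041]]))
E
```

```text
time: 9.95
ee_pos: [0.4781, -0.0201, 0.2684]
tcp_rot: [-2.224, -2.219, -0.0]
contact_force: [0.1, 0.2, -2.6]
finger_gap: 0.0654
finger_force: 25.0
[ 0.47811412 -0.02011873  0.26844946] [ 0.37  0.   -0.34 -0.   -1.23  2.77] 0.06542597086961598
[[320.49731221 148.94122444]
 [320.46288694 147.80100215]]
```

View pics/w3.png

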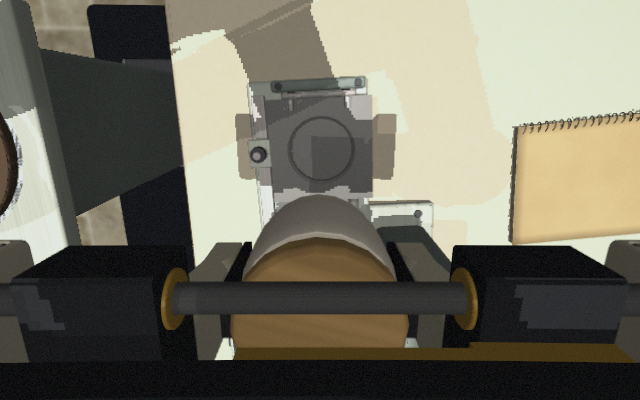

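The picture shows the pot held upright and the carrier nest ring centred near (321,149). I'll refine that on an enhanced crop.

```bash
python3 - <<'E'
from h import *
im=cv2.imread("pics/w3.png")[75:205,235:405]
g=cv2.cvtColor(im,cv2.COLOR_BGR2GRAY)
g=cv2.createCLAHE(4,(4,4)).apply(g)
g=cv2.resize(g,None,fx=4.5,fy=4.5,interpolation=cv2.INTER_CUBIC)
h=cv2.cvtColor(g,cv2.COLOR_GRAY2BGR)
c=np.load("c3.npy",allow_pickle=True).item()
a=np.linspace(0,2*np.pi,60)
for ctr,col in(((.4795,.0035),(0,0,255)),):
  P=proj(c,np.c_[ctr[0]+.0365*np.cos(a),ctr[1]+.0365*np.sin(a),0*a+.05])
  for p in (P-[235,75]+.5)*4.5: cv2.circle(h,(int(p[0]),int(p[1])),2,col,-1)
cv2.imwrite("pics/n3.png",h)
E
```

```text
(no output)
```

View pics/n3.png

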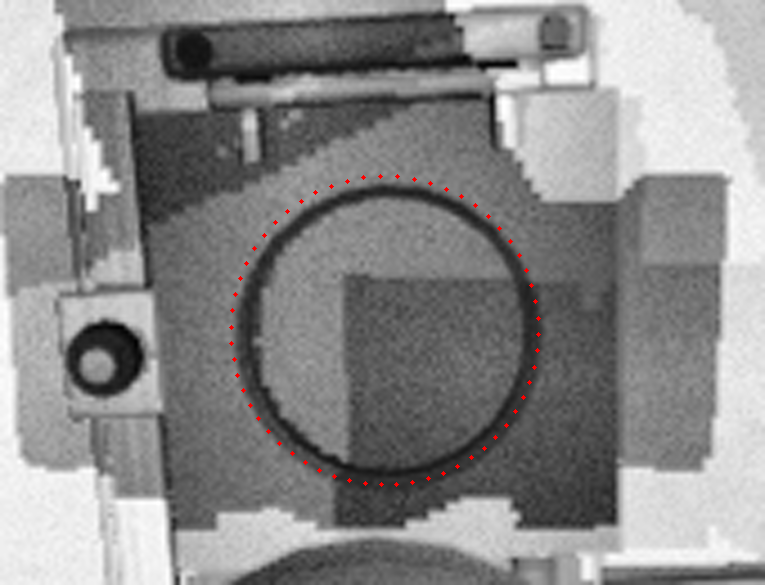

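```bash
python3 -m creep '[[0.5,0.024,0.002,0.02,0],[0.5,0.024,0.002,0.08,0],[0.5,0.024,0.002,0.14,0],[0.5,0.024,0.002,0.17,0],[0.5,0.024,0.002,0.188,0],[0.5,0.024,0.002,0.19,0],[0.5,0.024,0.002,0.19,0]]' ; python3 -c "
from h import *
s=telemetry.sense();print(s['ee_pos'],shift((.4803,.0042,.0613),s))"
```

```text
time: 10.88
ee_pos: [0.4808, 0.0039, 0.0791]
tcp_rot: [2.223, 2.219, 0.001]
contact_force: [-0.3, 0.4, -1.7]
finger_gap: 0.0654
finger_force: 25.0
[0.48077848 0.00388893 0.07913523] [ 0.00030897 -0.00049108  0.01783492]
```

```bash
python3 -m creep '[[0.5,0,0,0.006,0],[0.5,0,0,0.011,0],[0.5,0,0,0.014,0],[0.5,0,0,0.017,0],[0.5,0,0,0.018,0],[0.5,0,0,0.018,0]]' ; python3 -m creep '[[0.5,0,0,0,0],[0.5,0,0,0,0]]' 8
```

```text
time: 11.62
ee_pos: [0.4803, 0.0032, 0.0612]
tcp_rot: [2.224, 2.219, 0.0]
contact_force: [-3.3, -0.3, 7.0]
finger_gap: 0.065
finger_force: 25.0
time: 11.88
ee_pos: [0.4802, 0.0032, 0.0612]
tcp_rot: [2.224, 2.219, 0.0]
contact_force: [-3.5, -0.9, 6.0]
finger_gap: 0.0655
finger_force: 8.0
```

```bash
python3 -m creep '[[1,0,0,0,0],[1,0,0,0,0],[1,0,0,0,0],[1,0,0,0,0],[1,0,0,-0.05,0],[1,0,0,-0.11,0],[1,0,0,-0.17,0],[1,-0.02,0,-0.21,0],[1,-0.02,0,-0.21,0],[1,-0.02,0,-0.21,0]]'
python3 - <<'E'
from h import *
s=telemetry.sense();print(s["ee_pos"],np.round(s["q"],2))
c=imaging.get_calibration("wrist");im=imaging.snapshot("wrist")
np.save("c4.npy",c,allow_pickle=True)
t=imaging.snapshot("scene"); t=cv2.resize(t[140:280,290:430],(400,400),interpolation=cv2.INTER_CUBIC)
w=im[60:260,220:420]; w=cv2.resize(w,(400,400),interpolation=cv2.INTER_CUBIC)
cv2.imwrite("pics/p4.png",np.hstack([w,t])[:,:,::-1])
P=proj(c,[[.4803,.0035,.041+.074],[.4803,.0035,.05]]);print(P,(P-[220,60])*2)
E
```

```text
time: 13.12
ee_pos: [0.4797, -0.0167, 0.2699]
tcp_rot: [-2.224, -2.217, 0.0]
contact_force: [0.5, 0.6, -1.1]
finger_gap: 0.0877
finger_force: 0.0
[ 0.47968858 -0.01673213  0.26991996] [ 0.38  0.   -0.33 -0.   -1.24  2.76]
[[319.47339999 162.53063941]
 [319.42229974 151.92243997]] [[198.94679999 205.06127881]
 [198.84459948 183.84487994]]
```

View pics/p4.png

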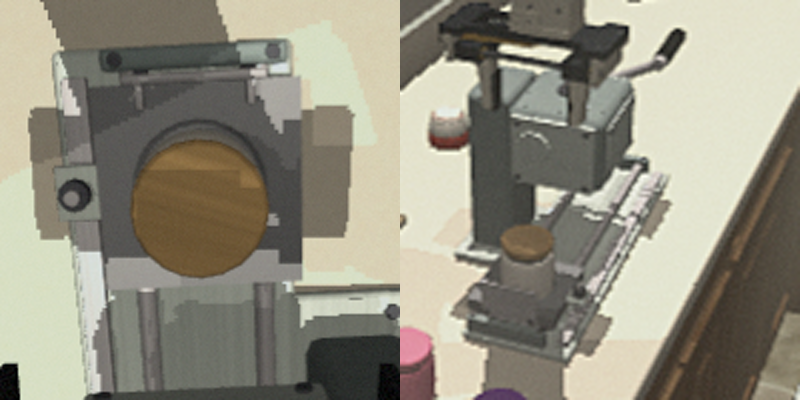

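Left half: lid at (200,207) against a predicted (199,205), so the pot is seated and centred. Right half: it stands upright in the carrier. The moves can't command a lean directly, so I'll go to free space on the robot's right and see how an out-of-reach pose is approached.

```bash
python3 -m creep '[[1,0,0,-0.06,0],[1,-0.02,0,-0.09,0.1],[1,-0.08,-0.02,-0.09,0.26],[1,-0.14,-0.04,-0.09,0.42],[1,-0.2,-0.06,-0.09,0.58],[1,-0.26,-0.08,-0.09,0.74],[1,-0.31,-0.095,-0.09,0.9],[1,-0.37,-0.115,-0.09,1.06],[1,-0.43,-0.135,-0.09,1.22],[1,-0.49,-0.155,-0.09,1.38],[1,-0.55,-0.17,-0.09,1.55],[1,-0.583,-0.22,-0.09,1.72],[1,-0.583,-0.28,-0.09,1.9],[1,-0.583,-0.34,-0.09,2.08],[1,-0.583,-0.4,-0.09,2.26],[1,-0.583,-0.46,-0.09,2.44],[1,-0.583,-0.52,-0.09,2.62],[1,-0.583,-0.57,-0.09,2.8],[1,-0.583,-0.6,-0.09,2.98],[1,-0.583,-0.63,-0.09,3.14]]'; python3 -c "
from h import *
s=telemetry.sense();print(s['ee_pos'],np.round(s['q'],2),axes(s).round(2))"
```

```text
time: 15.72
ee_pos: [-0.1523, -0.5978, 0.3588]
tcp_rot: [-2.212, 2.228, 0.003]
contact_force: [-0.2, -0.5, 0.3]
finger_gap: 0.088
finger_force: 0.0
[-0.15234574 -0.59782309  0.35879221] [-1.5   0.21  0.1  -0.   -1.47  1.5 ] [[-0.01 -1.    0.  ]
 [-1.    0.01  0.  ]
 [-0.   -0.   -1.  ]]
```

```bash
python3 -m creep '[[0,0.06,0,0,0],[0,0.12,0,0,0],[0,0.18,0,0,0],[0,0.24,0,0,0],[0,0.3,0,0,0],[0,0.36,0,0,0],[0,0.42,0,0,0],[0,0.42,0,0,0]]' 20; python3 -c "
from h import *
s=telemetry.sense();print(s['ee_pos'],np.round(s['q'],2),axes(s).round(2))"
```

```text
time: 16.73
ee_pos: [-0.1416, -0.9538, 0.3203]
tcp_rot: [2.191, -2.191, 0.036]
contact_force: [-0.3, 0.7, 0.6]
finger_gap: 0.0135
finger_force: 0.0
[-0.14163634 -0.95377051  0.32027408] [-1.51  0.94  1.25  0.02 -1.83  1.52] [[ 0.   -1.   -0.01]
 [-1.    0.   -0.05]
 [ 0.05  0.01 -1.  ]]
```

```bash
python3 -m creep '[[0,0.06,0,0,0],[0,0.12,0,0,0],[0,0.18,0,0,0],[0,0.24,0,0,0],[0,0.3,0,0,0],[0,0.3,0,0,0]]' 20; python3 -c "
from h import *
s=telemetry.sense();print(s['ee_pos'],np.round(s['q'],2),axes(s).round(2))"; python3 -m creep '[[0,-0.06,0,0,0],[0,-0.12,0,0,0],[0,-0.18,0,0,0],[0,-0.18,0,0,0]]' 20; python3 -c "
from h import *
s=telemetry.sense();print(s['ee_pos'],np.round(s['q'],2),axes(s).round(2))"
```

```text
time: 17.48
ee_pos: [-0.1226, -1.0131, 0.2605]
tcp_rot: [2.149, -2.151, 0.092]
contact_force: [0.5, -0.5, -0.9]
finger_gap: 0.0005
finger_force: 0.0
[-0.12262769 -1.013113    0.26046273] [-1.49  1.01  1.25  0.04 -1.7   1.49] [[ 0.   -1.   -0.03]
 [-0.99  0.   -0.11]
 [ 0.11  0.03 -0.99]]
time: 17.98
ee_pos: [-0.1232, -0.831, 0.242]
tcp_rot: [2.149, -2.151, 0.093]
contact_force: [-0.2, -1.2, 0.9]
finger_gap: 0.0006
finger_force: 0.0
[-0.1232083  -0.83099388  0.24199385] [-1.47  0.56  0.34  0.04 -1.24  1.46] [[ 0.   -1.   -0.03]
 [-0.99  0.   -0.11]
 [ 0.11  0.03 -0.99]]
```

```bash
python3 -m creep '[[0,0.02,-0.04,-0.06,0],[0,0.04,-0.08,-0.12,0],[0,0.06,-0.12,-0.18,0],[0,0.08,-0.16,-0.24,0],[0,0.1,-0.2,-0.3,0],[0,0.14,-0.2,-0.35,0],[0,0.18,-0.2,-0.4,0],[0,0.22,-0.2,-0.45,0],[0,0.26,-0.2,-0.5,0],[0,0.3,-0.2,-0.55,0],[0,0.34,-0.2,-0.6,0],[0,0.38,-0.2,-0.65,0]]' 20; python3 -c "
from h import *
s=telemetry.sense();print(s['ee_pos'],np.round(s['q'],2),axes(s).round(2))"
```

```text
time: 19.48
ee_pos: [0.0681, -0.837, 0.5639]
tcp_rot: [2.119, -2.121, 0.145]
contact_force: [-0.4, 0.1, -0.3]
finger_gap: 0.0007
finger_force: 0.0
[ 0.06813116 -0.83701554  0.56394792] [-1.22  0.67  1.25  0.09 -2.    1.27] [[ 0.   -1.   -0.03]
 [-0.99  0.   -0.17]
 [ 0.17  0.03 -0.99]]
```

```bash
python3 -m creep '[[0,0.05,0,-0.04,0],[0,0.1,0,-0.08,0],[0,0.15,0,-0.12,0],[0,0.2,0,-0.16,0],[0,0.25,0,-0.2,0],[0,0.3,0,-0.24,0],[0,0.35,0,-0.28,0],[0,0.4,0,-0.32,0],[0,0.45,0,-0.36,0],[0,0.5,0,-0.4,0],[0,0.55,0,-0.44,0],[0,0.6,0,-0.48,0]]' 20; python3 -c "
from h import *
s=telemetry.sense();print(s['ee_pos'],np.round(s['q'],2),axes(s).round(2))"
```

```text
time: 20.98
ee_pos: [0.0537, -0.836, 0.5923]
tcp_rot: [2.089, -2.088, 0.197]
contact_force: [0.8, 0.6, -1.1]
finger_gap: 0.0004
finger_force: 0.0
[ 0.05372427 -0.83595802  0.59233278] [-1.23  0.65  1.25  0.12 -1.97  1.28] [[ 0.   -1.   -0.03]
 [-0.98  0.   -0.22]
 [ 0.22  0.03 -0.97]]
```

```bash
python3 -m creep '[[0,0.06,0,0,0],[0,0.12,0,0,0],[0,0.18,0,0,0],[0,0.24,0,0,0],[0,0.3,0,0,0],[0,0.36,0,0,0],[0,0.42,0,0,0],[0,0.48,0,0,0]]' 20; python3 -c "
from h import *
s=telemetry.sense();print(s['ee_pos'],np.round(s['q'],2),axes(s).round(2))"
```

```text
time: 21.98
ee_pos: [0.0435, -0.9443, 0.5022]
tcp_rot: [2.055, -2.053, 0.251]
contact_force: [-0.4, -0.1, -0.6]
finger_gap: 0.0003
finger_force: 0.0
[ 0.04345584 -0.94429987  0.50217503] [-1.27  0.77  1.25  0.12 -1.79  1.32] [[ 0.01 -1.   -0.04]
 [-0.96  0.   -0.28]
 [ 0.28  0.04 -0.96]]
```

```bash
python3 -m creep '[[0,0.06,0,0,0],[0,0.12,0,0,0],[0,0.18,0,0,0],[0,0.24,0,0,0],[0,0.3,0,0,0],[0,0.36,0,0,0],[0,0.42,0,0,0],[0,0.48,0,0,0],[0,0.54,0,0,0],[0,0.6,0,0,0],[0,0.66,0,0,0],[0,0.72,0,0,0],[0,0.78,0,0,0],[0,0.84,0,0,0],[0,0.9,0,0,0],[0,0.96,0,0,0]]' 20; python3 -c "
from h import *
s=telemetry.sense();print(s['ee_pos'],np.round(s['q'],2),axes(s).round(2))"
```

```text
time: 23.98
ee_pos: [0.0292, -1.0514, 0.3883]
tcp_rot: [2.017, -2.015, 0.307]
contact_force: [0.0, -0.3, -0.5]
finger_gap: 0.0004
finger_force: 0.0
[ 0.02917708 -1.05135666  0.38828939] [-1.31  0.91  1.25  0.13 -1.58  1.34] [[ 0.01 -1.   -0.04]
 [-0.94  0.01 -0.34]
 [ 0.34  0.04 -0.94]]
```

```bash
python3 -m creep '[[0,-0.03,-0.03,-0.05,0],[0,-0.05,-0.06,-0.11,0],[0,-0.08,-0.1,-0.17,0],[0,-0.11,-0.12,-0.22,0],[0,-0.13,-0.15,-0.26,0],[0,-0.07,-0.15,-0.26,0],[0,-0.01,-0.15,-0.26,0],[0,0.05,-0.15,-0.26,0],[0,0.11,-0.15,-0.26,0],[0,0.17,-0.15,-0.26,0],[0,0.23,-0.15,-0.26,0],[0,0.29,-0.15,-0.26,0],[0,0.35,-0.15,-0.26,0],[0,0.41,-0.15,-0.26,0],[0,0.47,-0.15,-0.26,0]]' 20; python3 -c "
from h import *
s=telemetry.sense();print(s['ee_pos'],np.round(s['q'],2),axes(s).round(2))"
```

```text
time: 25.85
ee_pos: [0.1487, -0.9752, 0.5217]
tcp_rot: [1.984, -1.978, 0.367]
contact_force: [0.2, -0.1, 0.3]
finger_gap: 0.0003
finger_force: 0.0
[ 0.14872742 -0.97523113  0.52168588] [-1.15  0.78  1.25  0.2  -1.68  1.21] [[ 0.01 -1.   -0.04]
 [-0.92  0.01 -0.4 ]
 [ 0.4   0.04 -0.92]]
```

```bash
python3 -m creep '[[0,0.05,0,-0.03,0],[0,0.1,0,-0.06,0],[0,0.15,0,-0.09,0],[0,0.2,0,-0.12,0],[0,0.25,0,-0.15,0],[0,0.3,0,-0.18,0]]' 20; python3 -c "
from h import *
s=telemetry.sense();print(s['ee_pos'],np.round(s['q'],2),axes(s).round(3)[:,2])"
python3 -m creep '[[0,0.06,0,0.01,0],[0,0.12,0,0.02,0],[0,0.18,0,0.03,0],[0,0.24,0,0.04,0],[0,0.3,0,0.05,0],[0,0.36,0,0.06,0]]' 20; python3 -c "
from h import *
s=telemetry.sense();print(s['ee_pos'],np.round(s['q'],2),axes(s).round(3)[:,2])"
```

```text
time: 26.6
ee_pos: [0.1314, -0.9623, 0.5768]
tcp_rot: [1.949, -1.94, 0.424]
contact_force: [0.5, -0.4, 0.0]
finger_gap: 0.0005
finger_force: 0.0
[ 0.13140002 -0.96225066  0.57682874] [-1.15  0.73  1.25  0.22 -1.67  1.23] [-0.038 -0.452 -0.891]
time: 27.35
ee_pos: [0.1129, -1.0371, 0.5278]
tcp_rot: [1.912, -1.901, 0.48]
contact_force: [-0.0, 0.3, 0.4]
finger_gap: 0.0007
finger_force: 0.0
[ 0.11285109 -1.03713693  0.52781032] [-1.2   0.81  1.25  0.22 -1.53  1.25] [-0.037 -0.507 -0.861]
```

```bash
python3 -m creep '[[0,0.04,0,-0.05,0],[0,0.08,0,-0.1,0],[0,0.12,0,-0.15,0],[0,0.16,0,-0.2,0],[0,0.21,0,-0.24,0],[0,0.26,0,-0.28,0]]' 20; python3 -c "
from h import *
s=telemetry.sense();print(s['ee_pos'],np.round(s['q'],2),axes(s).round(3)[:,2])"
python3 -m creep '[[0,0.06,0,0,0],[0,0.12,0,0,0],[0,0.18,0,0,0],[0,0.24,0,0,0],[0,0.3,0,0,0],[0,0.36,0,0,0]]' 20; python3 - <<'E'
from h import *
s=telemetry.sense();print(s['ee_pos'],np.round(s['q'],2),axes(s).round(3))
c=np.load("c4.npy",allow_pickle=True).item()
for y in(.055,.057,.06,.065): print(y,proj(c,[.4803,.0035+y,.084])-[220,60])
E
```

```text
time: 28.1
ee_pos: [0.1063, -0.9566, 0.6551]
tcp_rot: [1.875, -1.862, 0.531]
contact_force: [-0.7, -0.7, -0.4]
finger_gap: 0.0006
finger_force: 0.0
[ 0.10627622 -0.9565892   0.65512069] [-1.16  0.67  1.25  0.26 -1.61  1.25] [-0.037 -0.559 -0.828]
time: 28.85
ee_pos: [0.094, -1.0039, 0.6438]
tcp_rot: [1.835, -1.821, 0.583]
contact_force: [-0.6, 0.4, -0.1]
finger_gap: 0.0004
finger_force: 0.0
[ 0.09400887 -1.00392978  0.64380304] [-1.19  0.7   1.25  0.27 -1.51  1.27] [[ 0.021 -0.999 -0.038]
 [-0.791  0.007 -0.611]
 [ 0.611  0.043 -0.79 ]]
0.055 [[99.32084273 38.55632715]]
0.057 [[99.31604641 36.32025089]]
0.06 [[99.30882113 32.9504598 ]]
0.065 [[99.29669588 27.29182409]]
```

```bash
python3 - <<'E'
from h import *
s=telemetry.sense()
for p in ([.25,-.8,.55],[.45,-.40,.42],[.465,.12,.38],[.48,.12,.2]): print(p,shift(p,s).round(3))
E
```

```text
[0.25, -0.8, 0.55] [-0.215 -0.158 -0.057]
[0.45, -0.4, 0.42] [-0.607 -0.361 -0.206]
[0.465, 0.12, 0.38] [-1.043 -0.374 -0.493]
[0.48, 0.12, 0.2] [-1.153 -0.397 -0.351]
```

```bash
python3 -m creep '[[0,-0.05,-0.035,-0.01,0],[0,-0.1,-0.07,-0.02,0],[0,-0.15,-0.11,-0.04,0],[0,-0.215,-0.158,-0.057,0],[0,-0.26,-0.18,-0.075,0],[0,-0.31,-0.21,-0.095,0],[0,-0.36,-0.235,-0.112,0],[0,-0.41,-0.26,-0.13,0],[0,-0.46,-0.285,-0.15,0],[0,-0.51,-0.31,-0.168,0],[0,-0.56,-0.336,-0.187,0],[0,-0.607,-0.361,-0.206,0],[0,-0.607,-0.361,-0.206,0]]' 20; python3 -c "
from h import *
s=telemetry.sense();print(s['ee_pos'],np.round(s['q'],2),axes(s).round(3)[:,2])
for p in ([.465,.12,.40],[.48,.12,.2]): print(p,shift(p,s).round(3))"
```

```text
time: 30.48
ee_pos: [0.4511, -0.3977, 0.4199]
tcp_rot: [1.837, -1.818, 0.584]
contact_force: [-0.1, 0.1, 0.9]
finger_gap: 0.0006
finger_force: 0.0
[ 0.45112538 -0.39770675  0.41989474] [-0.04 -0.   -0.43  0.7  -1.24 -0.22] [-0.037 -0.612 -0.79 ]
[0.465, 0.12, 0.4] [-0.421 -0.012 -0.302]
[0.48, 0.12, 0.2] [-0.543 -0.036 -0.144]
```

```bash
python3 -m creep '[[0,-0.047,-0.001,-0.034,0],[0,-0.094,-0.003,-0.067,0],[0,-0.14,-0.004,-0.1,0],[0,-0.187,-0.005,-0.134,0],[0,-0.234,-0.006,-0.168,0],[0,-0.28,-0.008,-0.2,0],[0,-0.327,-0.01,-0.235,0],[0,-0.374,-0.011,-0.268,0],[0,-0.421,-0.012,-0.302,0],[0,-0.46,-0.02,-0.25,0],[0,-0.5,-0.03,-0.2,0],[0,-0.543,-0.036,-0.144,0],[0,-0.543,-0.036,-0.144,0]]' 20; python3 -c "
from h import *
s=telemetry.sense();print(s['ee_pos'],np.round(s['q'],2),axes(s).round(3)[:,2])
for p in ([.48,.12,.06],[.48,.085,.055]): print(p,shift(p,s).round(3))"
```

```text
time: 32.1
ee_pos: [0.4791, 0.1161, 0.1984]
tcp_rot: [1.831, -1.816, 0.582]
contact_force: [0.0, -0.5, 1.9]
finger_gap: 0.0005
finger_force: 0.0
[0.47912317 0.11605267 0.19835028] [ 0.92  0.33 -0.43  0.35 -1.4  -1.07] [-0.042 -0.615 -0.787]
[0.48, 0.12, 0.06] [-0.088 -0.007  0.106]
[0.48, 0.085, 0.055] [-0.064 -0.008  0.132]
```

```bash
python3 -m creep '[[0,-0.02,-0.004,0.04,0],[0,-0.035,-0.008,0.08,0],[0,-0.05,-0.008,0.115,0],[0,-0.064,-0.008,0.132,0],[0,-0.064,-0.008,0.132,0]]' 20; python3 - <<'E'
from h import *
s=telemetry.sense();print(s['ee_pos'],np.round(s['q'],2),axes(s).round(3)[:,2])
for p in ([.48,.07,.053],[.481,-.06,.05],[.481,-.07,.05],[.481,-.078,.05],[.481,-.081,.05]): print(p,shift(p,s).round(4))
im=imaging.snapshot("scene"); im2=imaging.snapshot("wrist")
a=cv2.resize(im[150:290,270:410],(500,500),interpolation=cv2.INTER_CUBIC)
cv2.imwrite("pics/p5.png",a[:,:,::-1])
E
```

```text
time: 32.72
ee_pos: [0.4827, 0.0876, 0.0576]
tcp_rot: [1.835, -1.82, 0.584]
contact_force: [0.2, 0.5, 0.9]
finger_gap: 0.0002
finger_force: 0.0
[0.48267253 0.08756105 0.05761827] [ 0.87  0.48 -0.61  0.43 -1.08 -1.18] [-0.038 -0.612 -0.79 ]
[0.48, 0.07, 0.053] [0.011  0.0024 0.0145]
[0.481, -0.06, 0.05] [0.112  0.0004 0.0964]
[0.481, -0.07, 0.05] [0.1199 0.0003 0.1025]
[0.481, -0.078, 0.05] [0.1262 0.0003 0.1074]
[0.481, -0.081, 0.05] [0.1286 0.0003 0.1093]
```

View pics/p5.png

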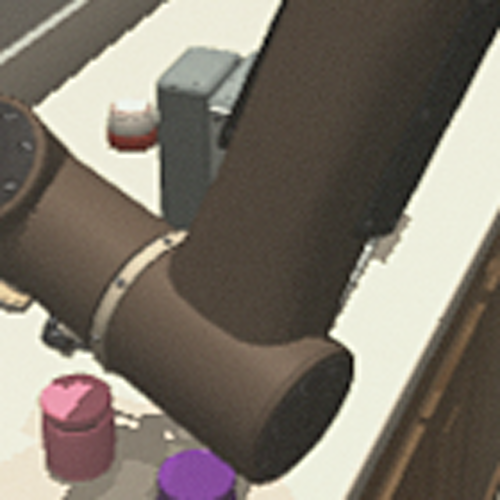

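The arm hides the carrier in this view. Pink and purple stand undisturbed, about (78,425) and (197,480) in the crop. I'll push by feel.

```bash
python3 -m creep '[[0,0.006,0.001,0.008,0],[0,0.011,0.002,0.0145,0],[0,0.014,0.002,0.017,0],[0,0.019,0.002,0.021,0],[0,0.026,0.002,0.026,0],[0,0.034,0.002,0.032,0],[0,0.042,0.001,0.038,0],[0,0.05,0.001,0.044,0],[0,0.05,0.001,0.044,0]]' 20; python3 - <<'E'
from h import *
s=telemetry.sense();print(s['ee_pos'],np.round(s['q'],2),axes(s).round(3)[:,2])
for p in ([.481,-.04,.05],[.481,-.06,.05],[.481,-.066,.05],[.481,-.081,.05]): print(p,shift(p,s).round(4))
E
```

```text
time: 33.95
ee_pos: [0.4801, 0.02, 0.0531]
tcp_rot: [1.834, -1.821, 0.583]
contact_force: [-0.6, -0.6, 0.5]
finger_gap: 0.0006
finger_force: 0.0
[0.4800946  0.01998758 0.05311878] [ 0.78  0.45 -0.72  0.51 -0.99 -1.18] [-0.038 -0.612 -0.79 ]
[0.481, -0.04, 0.05] [ 0.0456 -0.0015  0.0391]
[0.481, -0.06, 0.05] [ 0.0614 -0.0017  0.0514]
[0.481, -0.066, 0.05] [ 0.0661 -0.0017  0.055 ]
[0.481, -0.081, 0.05] [ 0.078  -0.0018  0.0642]
```

```bash
python3 -m creep '[[0,0.007,0,0.006,0],[0,0.014,-0.001,0.012,0],[0,0.021,-0.001,0.018,0],[0,0.028,-0.001,0.024,0],[0,0.035,-0.001,0.03,0],[0,0.042,-0.001,0.036,0],[0,0.049,-0.002,0.042,0]]' 20;  python3 - <<'E'
from h import *
s=telemetry.sense();print(s['ee_pos'],s['contact_force'])
im2=imaging.snapshot("wrist"); cv2.imwrite("pics/w6.png",im2[:,:,::-1])
c=imaging.get_calibration("wrist")
for k in(.1,.11,.12): print(proj(c,[.481,.0615-k,.08]))
s=telemetry.sense();print(s['ee_pos'],s['contact_force'])
for p in ([.481,-.06,.05],[.481,-.066,.05],[.481,-.081,.05]): print(p,shift(p,s).round(4))
E
```

```text
time: 34.83
ee_pos: [0.4833, -0.0426, 0.05]
tcp_rot: [1.838, -1.821, 0.585]
contact_force: [-0.2, 6.8, 6.1]
finger_gap: 0.0006
finger_force: 3.5
[ 0.48330271 -0.04256809  0.0500445 ] [-0.23823057  6.83486977  6.08454086]
[[325.63343223 258.56337727]]
[[325.32607614 234.7364306 ]]
[[325.03526346 212.08431485]]
[ 0.48235507 -0.04398259  0.04986935] [-1.07590062 -1.50868574 -0.05192784]
[0.481, -0.06, 0.05] [0.0127 0.0013 0.0097]
[0.481, -0.066, 0.05] [0.0175 0.0012 0.0134]
[0.481, -0.081, 0.05] [0.0294 0.0011 0.0226]
```

View pics/w6.png

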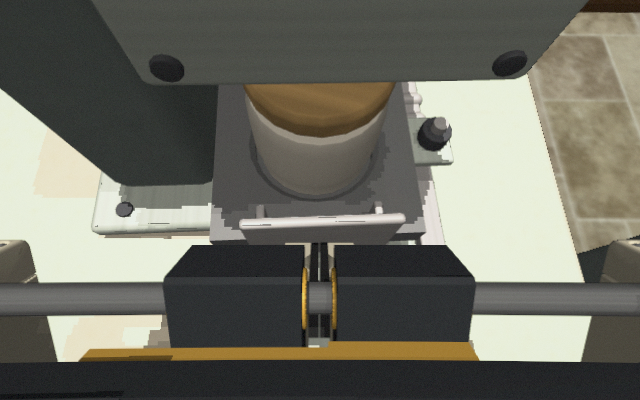

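The wrist view shows the pot standing in the nest, with the push plate's top edge running from (240,222) to (405,215) ahead of the closed fingers. I'll continue slowly.

```bash
python3 -m creep '[[0,0.004,0.001,0.003,0],[0,0.008,0.001,0.006,0],[0,0.0127,0.001,0.01,0],[0,0.0175,0.001,0.0134,0],[0,0.02,0.001,0.0155,0],[0,0.022,0.001,0.017,0]]' 20;  cat > look.py <<'E'
from h import *
import sys
c=imaging.get_calibration("wrist")
im2=imaging.snapshot("wrist"); cv2.imwrite("pics/%s.png"%sys.argv[1],im2[:,:,::-1])
for k in(.13,.14,.145,.15): print(k,proj(c,[[.48,.0615-k,.084],[.48,.0035-k,.05]]).round(1).tolist())
s=telemetry.sense();print(s['time'],s['ee_pos'],s['contact_force'])
for p in ([.481,-.077,.05],[.481,-.081,.05]): print(p,shift(p,s).round(4))
# push-plate bright top: per column, brightest row between 180..245
g=im2.mean(2)
print([(u,int(180+g[180:243,u].argmax()),int(g[180:243,u].max())) for u in range(270,390,15)])
E
python3 look.py w7
```

```text
time: 35.62
ee_pos: [0.483, -0.0684, 0.0496]
tcp_rot: [1.841, -1.823, 0.585]
contact_force: [-3.1, 18.1, 8.2]
finger_gap: 0.0004
finger_force: 9.1
0.13 [[330.0, 242.8], [324.3, 155.2]]
0.14 [[329.7, 219.0], [324.1, 139.3]]
0.145 [[329.5, 207.6], [324.1, 131.6]]
0.15 [[329.3, 196.4], [324.0, 124.0]]
35.675 [ 0.48280888 -0.06884205  0.04964762] [1.75245458 7.55097601 3.07856132]
[0.481, -0.077, 0.05] [0.0067 0.0018 0.0047]
[0.481, -0.081, 0.05] [0.0098 0.0018 0.0072]
[(270, 224, 128), (285, 223, 128), (300, 222, 127), (315, 222, 128), (330, 221, 124), (345, 221, 122), (360, 220, 120), (375, 211, 118)]
```

```bash
python3 -m creep '[[0,0.001,0,0.001,0],[0,0.002,0,0.0015,0],[0,0.003,0,0.0022,0],[0,0.004,0,0.003,0]]' 20; python3 look.py w8
```

```text
time: 36.17
ee_pos: [0.4829, -0.0741, 0.0497]
tcp_rot: [1.84, -1.822, 0.585]
contact_force: [4.1, 6.6, 2.3]
finger_gap: 0.0005
finger_force: 3.4
0.13 [[330.0, 257.0], [324.2, 164.7]]
0.14 [[329.7, 232.5], [324.0, 148.6]]
0.145 [[329.5, 220.8], [324.0, 140.7]]
0.15 [[329.3, 209.3], [323.9, 133.0]]
36.225 [ 0.48274911 -0.07443394  0.04968646] [ 3.33656982  4.38971798 -0.01784143]
[0.481, -0.077, 0.05] [0.0022 0.0018 0.0014]
[0.481, -0.081, 0.05] [0.0054 0.0017 0.0038]
[(270, 223, 130), (285, 222, 129), (300, 222, 126), (315, 221, 126), (330, 220, 123), (345, 220, 123), (360, 219, 119), (375, 212, 117)]
```

```bash
python3 -m creep '[[0,0.0008,0,0.0006,0],[0,0.0016,0,0.0012,0],[0,0.0016,0,0.0012,0]]' 20; python3 look.py w9
```

```text
time: 36.6
ee_pos: [0.4806, -0.0783, 0.0496]
tcp_rot: [1.835, -1.82, 0.583]
contact_force: [1.4, 1.7, -0.8]
finger_gap: 0.0003
finger_force: 1.0
0.13 [[324.7, 267.2], [319.8, 171.6]]
0.14 [[324.4, 242.2], [319.6, 155.2]]
0.145 [[324.3, 230.2], [319.6, 147.2]]
0.15 [[324.1, 218.4], [319.5, 139.4]]
36.65 [ 0.48040904 -0.07847364  0.04954445] [0.34551396 1.77889859 0.22427706]
[0.481, -0.077, 0.05] [-0.0009 -0.0006 -0.0013]
[0.481, -0.081, 0.05] [ 0.0023 -0.0006  0.0012]
[(270, 222, 130), (285, 221, 130), (300, 221, 125), (315, 220, 126), (330, 219, 123), (345, 219, 121), (360, 218, 118), (375, 217, 115)]
```

```bash
python3 -m creep '[[0,-0.004,0,-0.003,0],[0,-0.008,0,-0.006,0],[0,-0.016,0,-0.012,0],[0,-0.016,0,-0.012,0]]' 20; python3 look.py w10
```

```text
time: 37.15
ee_pos: [0.4809, -0.0576, 0.0492]
tcp_rot: [1.836, -1.82, 0.583]
contact_force: [0.3, -0.2, 0.7]
finger_gap: 0.0005
finger_force: 0.0
0.13 [[324.9, 216.6], [320.1, 138.0]]
0.14 [[324.6, 194.1], [320.0, 122.8]]
0.145 [[324.5, 183.2], [319.9, 115.4]]
0.15 [[324.4, 172.6], [319.9, 108.1]]
37.2 [ 0.48072423 -0.05798185  0.0492213 ] [-0.62806382 -0.18448958  0.17259514]
[0.481, -0.077, 0.05] [ 0.0155 -0.0004  0.011 ]
[0.481, -0.081, 0.05] [ 0.0187 -0.0004  0.0135]
[(270, 241, 133), (285, 238, 131), (300, 219, 127), (315, 219, 127), (330, 224, 125), (345, 233, 143), (360, 241, 124), (375, 236, 136)]
```

View pics/w10.png

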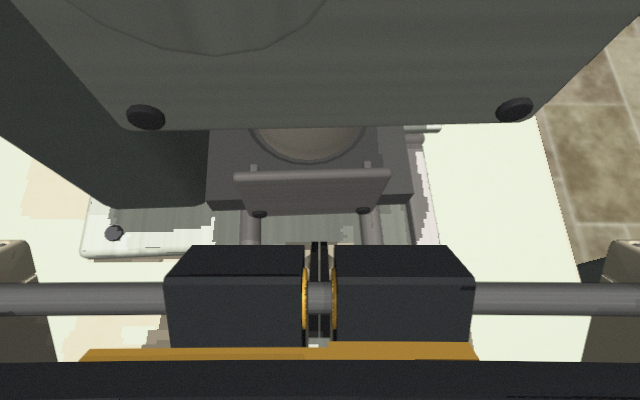

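The push plate's top edge is at (312,175), matching about 149 mm of travel, and it stayed put when I backed off. So it has clicked in, with the pot under the head. Next I'll retract along the tool axis and look at the lever handle.

```bash
python3 -m creep '[[0,0,0,-0.06,0],[0,0,0,-0.12,0],[0,0,0,-0.18,0],[0,0,0,-0.24,0],[0,0,0,-0.3,0],[0,0,0,-0.35,0],[0,0.05,0.015,-0.325,0],[0,0.1,0.03,-0.3,0],[0,0.15,0.045,-0.275,0],[0,0.2,0.06,-0.25,0],[0,0.25,0.07,-0.225,0],[0,0.3,0.085,-0.2,0],[0,0.34,0.094,-0.175,0],[0,0.34,0.094,-0.175,0]]' 20; python3 - <<'E'
from h import *
s=telemetry.sense();print(s['ee_pos'],np.round(s['q'],2),axes(s).round(3)[:,2])
c=imaging.get_calibration("wrist");im=imaging.snapshot("wrist");cv2.imwrite("pics/w11.png",im[:,:,::-1])
np.save("c11.npy",c,allow_pickle=True)
t=imaging.snapshot("top");cv2.imwrite("pics/top11.png",t[:,:,::-1])
t=imaging.snapshot("scene");cv2.imwrite("pics/scene11.png",t[:,:,::-1])
for y in(-.35,-.305,-.26):print(proj(c,[.407,y,.251]))
E
```

```text
time: 38.95
ee_pos: [0.3982, -0.2223, 0.3997]
tcp_rot: [1.831, -1.825, 0.582]
contact_force: [-0.0, 0.4, 0.1]
finger_gap: 0.0006
finger_force: 0.0
[ 0.39815461 -0.2223497   0.3997102 ] [ 0.42 -0.14 -0.57  0.57 -1.51 -0.56] [-0.04  -0.611 -0.791]
[[302.79546537 165.67123049]]
[[302.52259274 207.19254759]]
[[302.20805532 252.89971745]]
```

View pics/w11.png

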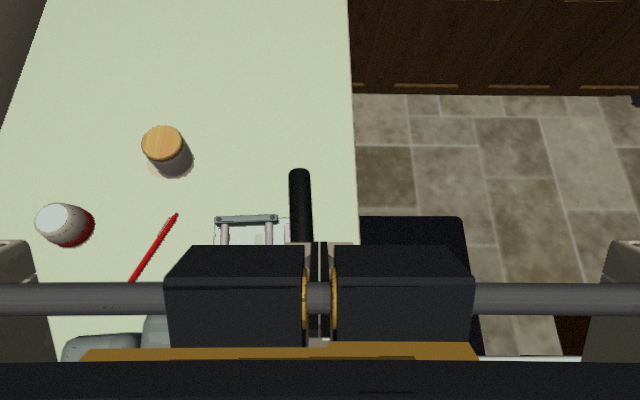

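The view shows the lever bar's outer end at (299,170), giving x≈0.409 and an end at y≈-0.346. I'll press its outer end on the arc, keeping the gripper body clear of the head.

```bash
python3 - <<'E'
from h import *
s=telemetry.sense()
for a in (28,20,10,0,-6,-12,-16,-20,-23.5):
    r=np.radians(a); p=[.515-.12*np.cos(r),-.347,.212+.12*np.sin(r)]
    print(a,np.round(p,3),shift(p,s).round(3).tolist())
print(shift([.408,-.347,.30],s).round(3))
E
```

```text
28 [ 0.409 -0.347  0.268] [0.021, -0.015, 0.181]
20 [ 0.402 -0.347  0.253] [0.011, -0.009, 0.193]
10 [ 0.397 -0.347  0.233] [-0.001, -0.005, 0.21]
0 [ 0.395 -0.347  0.212] [-0.014, -0.004, 0.226]
-6 [ 0.396 -0.347  0.199] [-0.022, -0.005, 0.236]
-12 [ 0.398 -0.347  0.187] [-0.029, -0.007, 0.246]
-16 [ 0.4   -0.347  0.179] [-0.034, -0.01, 0.252]
-20 [ 0.402 -0.347  0.171] [-0.039, -0.013, 0.258]
-23.5 [ 0.405 -0.347  0.164] [-0.043, -0.016, 0.264]
[ 0.04  -0.013  0.156]
```

```bash
python3 -m creep '[[0,0.025,-0.006,0.05,0],[0,0.04,-0.013,0.1,0],[0,0.04,-0.013,0.156,0],[0,0.021,-0.014,0.181,0],[0,0.016,-0.012,0.187,0],[0,0.011,-0.009,0.193,0],[0,0.005,-0.007,0.201,0],[0,-0.001,-0.005,0.21,0],[0,-0.001,-0.005,0.21,0]]' 20; python3 -c "
from h import *
s=telemetry.sense();print(s['ee_pos'],axes(s).round(3)[:,2])
for a in (6,0,-6,-12,-16,-20,-23.5):
    r=np.radians(a); p=[.515-.12*np.cos(r),-.347,.212+.12*np.sin(r)]
    print(a,np.round(p,3),shift(p,s).round(3).tolist())"
```

```text
time: 40.22
ee_pos: [0.3978, -0.3469, 0.2331]
tcp_rot: [1.836, -1.82, 0.584]
contact_force: [-2.9, -0.2, 2.7]
finger_gap: 0.0006
finger_force: 1.1
[ 0.39783816 -0.34688015  0.23308631] [-0.037 -0.612 -0.79 ]
6 [ 0.396 -0.347  0.225] [-0.005, 0.002, 0.007]
0 [ 0.395 -0.347  0.212] [-0.013, 0.002, 0.017]
-6 [ 0.396 -0.347  0.199] [-0.021, 0.001, 0.027]
-12 [ 0.398 -0.347  0.187] [-0.028, -0.002, 0.036]
-16 [ 0.4   -0.347  0.179] [-0.033, -0.004, 0.043]
-20 [ 0.402 -0.347  0.171] [-0.038, -0.007, 0.049]
-23.5 [ 0.405 -0.347  0.164] [-0.042, -0.01, 0.054]
```

```bash
python3 -m creep '[[0,-0.005,0.002,0.007,0],[0,-0.013,0.002,0.017,0],[0,-0.017,0.002,0.022,0],[0,-0.021,0.001,0.027,0],[0,-0.025,0,0.032,0],[0,-0.028,-0.002,0.036,0]]' 20; python3 -m creep '[[0,-0.003,-0.001,0.003,0],[0,-0.005,-0.002,0.007,0],[0,-0.008,-0.003,0.01,0],[0,-0.01,-0.005,0.013,0]]' 20
```

```text
time: 40.98
ee_pos: [0.3964, -0.3479, 0.1878]
tcp_rot: [1.832, -1.82, 0.583]
contact_force: [-10.3, 2.4, 11.1]
finger_gap: -0.0
finger_force: 5.5
time: 41.48
ee_pos: [0.4001, -0.3484, 0.1716]
tcp_rot: [1.83, -1.82, 0.583]
contact_force: [-15.8, 10.4, 21.2]
finger_gap: 0.0004
finger_force: 10.4
```

```bash
python3 -m creep '[[0,-0.002,-0.002,0.003,0],[0,-0.003,-0.003,0.004,0],[0,-0.004,-0.003,0.0055,0],[0,-0.004,-0.003,0.0055,0],[0,-0.004,-0.003,0.0055,0]]' 20; python3 - <<'E'
from h import *
s=telemetry.sense();print(s['ee_pos'])
c=imaging.get_calibration("wrist");im=imaging.snapshot("wrist");cv2.imwrite("pics/w12.png",im[:,:,::-1])
im=imaging.snapshot("scene");cv2.imwrite("pics/s12.png",cv2.resize(im[120:270,270:430],(640,600),interpolation=cv2.INTER_CUBIC)[:,:,::-1])
E
```

```text
time: 42.1
ee_pos: [0.4022, -0.3493, 0.1668]
tcp_rot: [1.827, -1.819, 0.586]
contact_force: [-21.5, 16.8, 35.5]
finger_gap: 0.0007
finger_force: 18.1
[ 0.40220564 -0.34932065  0.16683765]
```

View pics/s12.png

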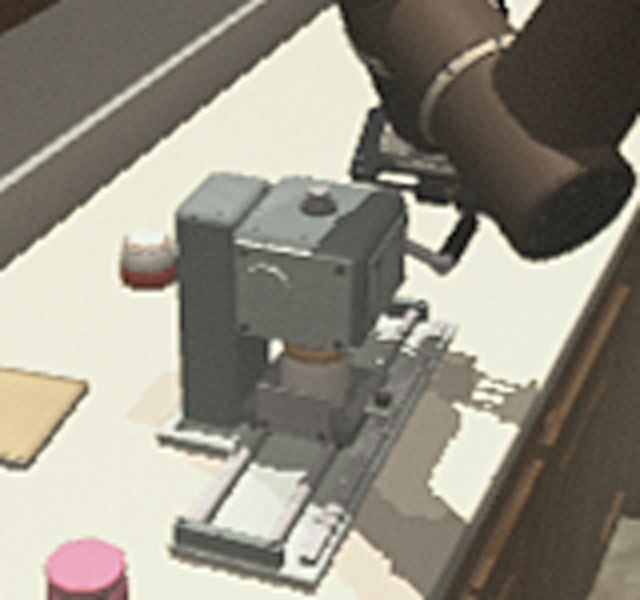

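The picture shows the lever right down, with its bar at (458,245), and the carrier with the pot under the head. The force of 35 N says it's at the stop, so I'll let the lever back up.

```bash
python3 -m creep '[[0,0.01,0.003,-0.012,0],[0,0.022,0.006,-0.028,0],[0,0.034,0.007,-0.044,0],[0,0.046,0.004,-0.06,0],[0,0.058,0,-0.076,0],[0,0.07,-0.003,-0.091,0],[0,0.09,-0.003,-0.117,0],[0,0.11,-0.003,-0.14,0],[0,0.13,0.03,-0.17,0],[0,0.13,0.06,-0.17,0],[0,0.16,0.06,-0.15,0],[0,0.19,0.06,-0.13,0],[0,0.19,0.06,-0.13,0]]' 20; python3 - <<'E'
from h import *
s=telemetry.sense();print(s['ee_pos'],s['contact_force'])
b=imaging.snapshot("top")
cv2.imwrite("pics/top13.png",b[:,:,::-1])
im=imaging.snapshot("scene");a=cv2.resize(im[120:270,270:430],(640,600),interpolation=cv2.INTER_CUBIC)
cv2.imwrite("pics/s13.png",a[:,:,::-1])
# bystanders: difference against first pictures, largest changed blobs
for n,x in(("scene",im),("top",b)):
    d=cv2.absdiff(cv2.imread(f"pics/{n}0.png")[:,:,::-1],x).max(2)>60
    k,l,st,ce=cv2.connectedComponentsWithStats(d.astype(np.uint8))
    print(n,[(st[i].tolist()) for i in range(1,k) if st[i,4]>25])
E
```

```text
time: 43.82
ee_pos: [0.3537, -0.4191, 0.3853]
tcp_rot: [1.834, -1.823, 0.584]
contact_force: [0.5, -0.2, 0.3]
finger_gap: 0.0005
finger_force: 0.0
[ 0.35368366 -0.41908655  0.3852736 ] [ 0.48902941 -0.22376294  0.25037388]
scene [[486, 33, 154, 134, 8616], [379, 36, 29, 27, 240], [414, 48, 16, 11, 38], [474, 49, 13, 20, 89], [374, 59, 39, 50, 887], [371, 84, 107, 124, 3609], [420, 96, 7, 5, 30], [513, 178, 35, 7, 73], [337, 205, 12, 12, 70], [364, 206, 34, 70, 1180], [350, 208, 14, 6, 45], [505, 210, 23, 18, 65], [314, 234, 33, 21, 336], [341, 245, 15, 15, 82], [425, 249, 28, 30, 474], [477, 270, 23, 5, 27], [421, 292, 27, 25, 388], [253, 294, 25, 36, 750], [451, 297, 82, 48, 1483], [501, 308, 8, 6, 27]]
top [[393, 175, 150, 104, 6520], [215, 197, 17, 17, 223], [309, 207, 8, 14, 33], [292, 207, 108, 68, 3453], [388, 243, 43, 61, 808], [413, 245, 11, 5, 50], [511, 247, 32, 20, 75], [324, 265, 84, 79, 4073], [415, 266, 9, 36, 158], [273, 289, 22, 31, 421], [296, 300, 18, 13, 98], [223, 325, 113, 75, 3845], [362, 344, 40, 17, 306], [291, 391, 31, 9, 243]]
```

View pics/s13.png

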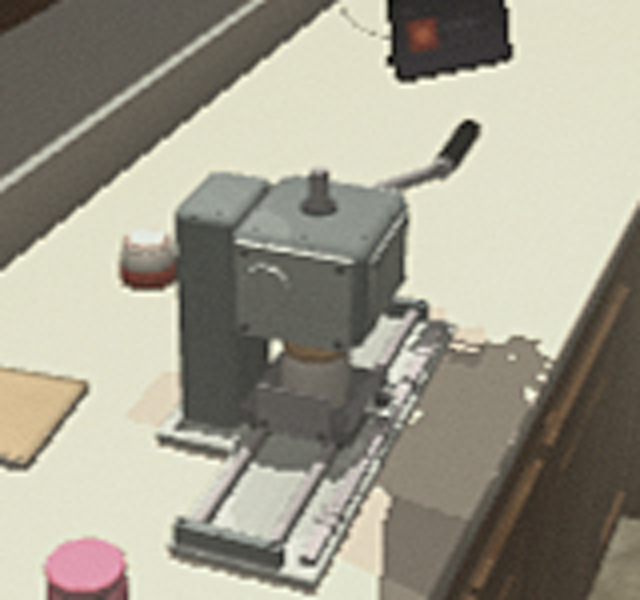

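The lever is back up with its bar at (460,145), the pot sits under the head, and the gripper touches nothing. The only changed areas are the arm, its shadows, the pot's old spot and the carrier. Handing in.

```bash
python3 -c "
from plant import ctrl
print(ctrl.job_done())"
```

```text
the job is handed in; nothing more can be done
None
```

I handed the job in at about 44 s. The pot is in the carrier, which clicked into the press station. I pulled the lever to its stop (about 0.87 rad, 35 N), so the lid should be fully home, and let it back up. No bystander appears to have moved. I did not measure the lid's final height, and the hand-in gave no verdict.

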